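# Feed a pressed herb block into the guarded slicer with a push stick

## Task

Take the pressed herb block from the steel tray and lay it on the slicer's feed bed, let go, then pick up the wooden push stick and with it slide the block in under the yellow guard, past the springy side shoe, until you feel it come up against the sprung back stop hidden inside; press it home firmly for a moment, but gently enough not to force it. Then draw the stick out and lay it back along its green mat, handle up; keep the gripper out of the guarded mouth and leave the other things where they are.

Things in the scene. Friction and masses are not known exactly. Their poses are not given: they have to be found in the camera images.
- slicer: Bench herb slicer, fixed: white head (top 160 above the table) over a yellow guard roof 125 wide that covers a low tunnel. Origin: on the table, on the centre line, directly under the mouth (front edge of the roof). x = feed direction, into the tunnel; z up. Steel feed bed 100 wide, top 20 above the table, from x = -170 in front of the mouth right through the tunnel.
- mouth (a point): Centre of the mouth's sill, on the bed at the front edge of the guard; slicer axes. Tunnel 50 wide, 40 high over the bed, 200 long. Before it two low fences, 14 above the bed: 50 apart from x = -27 to 0, flaring to 70 apart at x = -55.
- shoe (a point): Inside the tunnel, 45 in from the mouth, on the bed. Here a sprung side shoe on the +y side leans 6.5 into the tunnel (a smooth 20 degree ramp from 17 to 45 in, then flat to 65 in) and presses the block sideways against the other wall. Sliding the block in takes up to about 6 N in all, most while its nose is on the ramp.
- stop_zone (a point): Point on the bed 93 in from the mouth. The hidden sprung back stop's face stands 0 to 35 beyond it, set differently each time: it can only be felt. It gives at 3 N, then 1.5 N per mm for 13 mm. The push on the block then rises well above the sliding drag: home is 12 to 16 N in all, kept for half a second; above 24 N it is forced.
- block: The workpiece: tan pressed herb block, rigid, 80 (x) by 46 (y) by 36 high, about 150 g. Origin: centre of its underside. It starts in the steel tray; either end may lead.
- stick: Wooden push stick, 240 long (x), bar 20 wide and 20 high, with a red nose at x = +120 and the tail at x = -120; an upright handle 70 long, 20 wide, up to 62 above the underside stands on the bar, centred at x = -50. Origin: middle of the underside. 120 g. It starts on its green mat.
- mat: Green mat, fixed, 280 (x) by 80 (y) by 3 high; origin: centre of its underside. The stick's home, lying along the mat's x, either way round.
- tray: Steel tray, fixed, 260 (x) by 180 (y), walls 3 thick and 22 high, floor 3 thick; origin: centre of its underside. Holds the block and a root disc.
- root_disc: Bystander: dark brown root slice, 44 across, 12 high, in the tray. Origin: centre of its underside.
- lamp_jar: Bystander: glass jar with blue cap, 70 across, 90 high. Origin: centre of its underside.
- spoon: Bystander: steel spoon lying on the table.
Things that resemble listed ones, but are neither listed nor needed, are in the scene too. There is more than one size of the block; the job needs the smaller.

How it is judged:
By the outcome, as a careful person would: the job done as asked, in the order asked, and still so for the second after the job is handed in, with the robot touching nothing.
It also fails if it takes over 72 s, if anything falls off the work surface, if the arm or the gripper's body presses on something with over 40 N, if the wrist force passes 120 N, or if a joint passes its speed limit or range.

## Robot

A 6-joint arm with a two-finger parallel gripper is mounted at the origin on the work surface. World frame = base frame: x ahead of the robot, y to its left, z up, the work surface at z = 0. Lengths are in m, angles in rad, forces in N, time in s.
With the tool pointing down it reaches from about 0.275 to 0.825 m from the base axis. Payload 5.2 kg.
Tool frame: the origin (TCP) lies at the very end of the fingers, on their centre line; the grasp point (between the pads) lies 19 mm behind it; z points along the fingers, y is the line along which they close (so a half turn about z gives the same grasp; the last joint's range is limited). The gripper opens to 93 mm and grips with 3 to 60 N. Pads are 15 mm wide; open, the fingers measure 128 mm over their backs; the gripper's body (75 mm by 188 mm) begins 65 mm behind the grasp point.
Start: joints at [1.053, 0.259, 1.535, -0, 1.348, -0.203], TCP at [0.17, 0.523, 0.219] pointing down, gripper open.
Joint ranges: [-3.14, 3.14], [-0.91, 2.08], [0.19, 2.58], [-1.22, 4.36], [0.22, 2.71], [-3.12, 3.12]. Speed limits (rad/s): [2.57, 2.57, 3.14, 3.14, 3.14, 3.14].

## Interface

Orientations are given as a rotation vector (axis times angle).
In Python, from plant import arm gives the robot as it stands. The module is installed in compiled form; this text tells all that it offers.
- The arm moves only by the shell command python3 -m pendant 'ROWS' [FORCE]. ROWS is JSON, a list that holds one entry, the list of rows, each a list of 5 numbers: the shift along the world's x, y, z in mm, then the turn about the world's z in rad, then the opening, from 0 (shut) to 1 (fully open). In form: [[[dx, dy, dz, roll, jaw], ...]]. A call has 1 to 12 rows; each row is the pose to reach, as a shift and turn from the pose commanded when the call began; what a row does not reach only later rows make up. A row lasts 1/10 s, in which the tool goes at most 50 mm and 8.59 degrees, less where a joint would pass 70% of its speed; a pose out of reach is approached as far as the arm can. A call with a gripper value outside its range is refused whole. The fingers move at their own pace and stop on an object; FORCE is the grip in N (left out, the last holds). Time passes only in rows, so rows that repeat a pose let the fingers close. It gives the time, the measured TCP pose, the force, the opening and the grip force at its end, in the units of the state.
- arm.get_obs(): the state, without advancing time (a new reading comes with each control period).
- arm.get_image(name): name is "scene" or "top" or "wrist"; returns (picture, depth): 480x640x3 uint8, blue, green, red; 480x640 float32, m along the optical axis (not along the pixel's ray), 0 where there is no reading.
- arm.calibration(name): a dict with "camera_matrix" (3x3 intrinsics, pixels), "extrinsics" (4x4, takes a point from camera to world coordinates); the wrist camera has in their place "mount" (4x4, takes a point from camera to tool coordinates, whose origin is the TCP and whose axes are the flange's). Camera axes: x right, y down, z forward; pixel columns grow to the right and rows downward; lengths in m; the calibration is good to about 2 mm. A picture is of the moment at which its call begins: read the wrist's pose just before it. calibration takes no time and is no camera call.
- arm.hand_in(): hands the job in; it is judged then, once.
Trained networks look in the newest picture that a camera, given by its name, has taken for a name from the list of things; names that differ only in an ending like _2 or _b are one class to them, and where a whole thing is asked for, a point or a joint stands for the part that bears it (a point fixed in the world has none). Each returns a list of dicts, best first, with "p" (0 to 1); they miss things now and then, are a little off and sometimes report something else, mostly with a low value. They report only what shows in the picture. A call takes as long as a camera call. They do not tell look-alikes from the thing itself.
- arm.regions_of(camera, name): "pixels" (480x640 bool, what is visible of it) and "point" ([column, row] in pixels, amid what is visible of it).
- arm.mark_of(camera, name): "point" ([column, row] in pixels: a listed point, or the origin of a listed thing).
The state is a dict: "clock": time; "joints": joint angles; "qvel": joint speeds; "joint_torque": joint torques, N m; "eef_pos": TCP position; "orientation": TCP orientation; "force": force on the tool from outside, world axes, zero at the start; "ft_torque": the same for the moment, N m; "gripper_width": finger opening in m; "grip_force": force on a finger pad.
Only numpy, scipy, OpenCV 4.12 (cv2) and the standard library are available. Lean on these libraries where they do the work, as an engineer would, in place of code of your own. Each camera call takes 0.05 s, during which the arm holds its last target. There are 200 camera calls.

## Working session

There is one attempt and no reset: what is moved stays moved. The work goes in short steps, Python scripts to look and compute and a shell command to move; the robot and the scene stay as the last step left them, time stands still between calls to the robot, and variables do not carry over. Pictures are saved under pics/ and viewed, at most 10 in all, crops included, and the job is handed in when it is done.

```bash
mkdir -p pics
cat > h.py <<'E'
import numpy as np,cv2
from scipy.spatial.transform import Rotation as R
from plant import arm
def world(cam,uv,d,T=None):
    c=arm.calibration(cam);K=np.array(c["camera_matrix"])
    T=np.array(c["extrinsics"]) if T is None else T
    uv=np.atleast_2d(uv).astype(float);d=np.atleast_1d(d)
    p=np.c_[(uv[:,0]-K[0,2])/K[0,0]*d,(uv[:,1]-K[1,2])/K[1,1]*d,d]
    return p@T[:3,:3].T+T[:3,3]
def wristT():
    o=arm.get_obs();M=np.eye(4);M[:3,:3]=R.from_rotvec(o["orientation"]).as_matrix();M[:3,3]=o["eef_pos"]
    return M@np.array(arm.calibration("wrist")["mount"])
def pts(cam,mask,dep,T=None):
    v,u=np.nonzero(mask&(dep>0));return world(cam,np.c_[u,v],dep[v,u],T)
E
python3 - <<'E'
from h import *
o=arm.get_obs();print(o)
for c in("top","scene"):
    im,d=arm.get_image(c);cv2.imwrite(f"pics/{c}0.png",im)
    for n in("slicer","block","stick","mat","tray","root_disc","lamp_jar","spoon"):
        for r in arm.regions_of(c,n)[:3]:
            P=pts(c,r["pixels"],d)
            if len(P)<10: continue
            zt=np.percentile(P[:,2],90);Q=P[P[:,2]>zt-.006]
            b=cv2.minAreaRect((Q[:,:2]*1000).astype(np.float32))
            print(c,n,round(r["p"],2),[int(x) for x in r["point"]],"ztop %.3f"%zt,np.round(b[0],1),np.round(b[1],1),round(b[2],1),len(P))
    for n in("mouth","shoe","stop_zone","slicer","block","stick","mat"):
        for r in arm.mark_of(c,n)[:2]: print(c,n,round(r["p"],2),np.round(r["point"],1), world(c,r["point"],d[int(r["point"][1]),int(r["point"][0])])[0].round(3))
E
```

```text
{'clock': 0.0, 'joints': array([ 1.05318840e+00,  2.59332443e-01,  1.53609383e+00,  2.41792504e-05,
        1.34801808e+00, -2.02814207e-01]), 'qvel': array([-0.00215763, -0.00118553,  0.00052066,  0.00080359, -0.00072519,
        0.00082481]), 'joint_torque': array([ 1.89164821e-03, -4.37285793e+01, -2.84013122e+01,  7.18673039e-02,
        4.11284727e-02, -1.04250589e-04]), 'eef_pos': array([0.16998505, 0.52248398, 0.2178191 ]), 'orientation': array([-4.92340043e-01, -3.10208951e+00,  2.70833381e-03]), 'force': array([0.57255329, 0.34215012, 0.89287   ]), 'ft_torque': array([-0.04905361,  0.02462389,  0.01710133]), 'grip_force': 0.0, 'gripper_width': 0.09298747670652703}
top slicer 0.67 [165, 196] ztop 0.147 [617.8 281.8] [149.3 113.9] 86.7 9242
top block 0.72 [422, 270] ztop 0.040 [ 450.8 -382.7] [79.2 46.2] 10.3 727
top block 0.7 [506, 305] ztop 0.049 [ 381.1 -584.2] [106.3  59.8] 55.0 1419
top stick 0.76 [278, 262] ztop 0.065 [458.9 -93.3] [19.8 68.4] 3.9 887
top stick 0.21 [406, 224] ztop 0.016 [ 570.3 -348.1] [39.  41.9] 2.1 254
top mat 0.97 [270, 262] ztop 0.005 [460.7 -31.4]
[... 1196 characters left out ...]
83.1 285.3] 1.1 1886
scene tray 0.93 [312, 200] ztop 0.019 [ 488.1 -367.2] [193.5 260.3] 89.6 2801
scene root_disc 0.61 [291, 202] ztop 0.018 [ 570.3 -342.6] [41.5 44. ] 0.1 125
scene lamp_jar 0.61 [394, 395] ztop 0.092 [323.4 311.4] [60.8 58.6] 7.4 1319
scene spoon 0.87 [318, 429] ztop 0.020 [455.4 356.9] [196.3  49.1] 39.6 1059
scene mouth 0.71 [261.1 339.9] [0.603 0.241 0.144]
scene mouth 0.33 [330.9 202.2] [ 0.441 -0.359  0.006]
scene slicer 0.83 [265.7 343.8] [0.593 0.252 0.148]
scene block 0.98 [327.3 198.2] [ 0.453 -0.353  0.027]
scene block 0.9 [347.6 166.2] [ 0.38  -0.526  0.027]
scene stick 0.64 [327.4 276.1] [ 0.458 -0.034  0.022]
scene mat 0.7 [324.2 280.9] [ 0.466 -0.034  0.003]
```

View pics/top0.png

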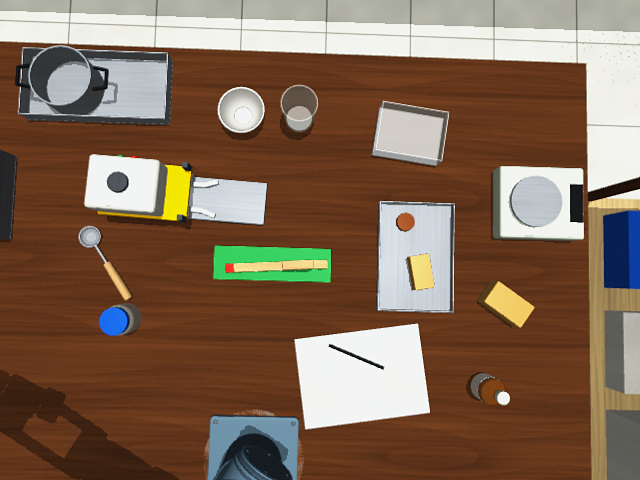

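Run:
```python
from h import *
def rect(n,M):
    b=cv2.minAreaRect((M[:,:2]*1000).astype(np.float32));print(n,np.round(b[0],1),np.round(b[1],1),round(b[2],2),len(M),M[:,2].mean().round(4))
for c in("top","scene"):
    im,d=arm.get_image(c)
    P=pts(c,np.ones((480,640),bool),d)
    hsv=cv2.cvtColor(im,cv2.COLOR_BGR2HSV)[d>0] 
    v,u=np.nonzero(d>0);hs=cv2.cvtColor(im,cv2.COLOR_BGR2HSV)[v,u]
    yel=(hs[:,0]>18)&(hs[:,0]<34)&(hs[:,1]>130)&(P[:,0]>.45)&(P[:,1]>0)&(P[:,2]>.05)
    print(c,"yellow z",np.percentile(P[yel,2],[5,50,95]).round(3)) if yel.any() else None
    if yel.any(): rect("yel",P[yel&(P[:,2]>np.percentile(P[yel,2],90)-.012)])
    bed=(P[:,2]>.014)&(P[:,2]<.026)&(P[:,0]>.5)&(P[:,0]<.72)&(P[:,1]>-.1)&(P[:,1]<.4);rect("bed",P[bed])
    s=bed&(P[:,1]<.1)&(P[:,1]>0)
    for y in(.02,.05,.08,.11,.14,.17):
        q=P[(abs(P[:,1]-y)<.004)&(P[:,2]<.045)&(P[:,2]>.012)&(P[:,0]>.5)&(P[:,0]<.72)]
        if len(q):print(y,"bed x",q[:,0].min().round(4),q[:,0].max().round(4))
        q=q[q[:,2]>.029]
        if len(q):print("   fence x",np.sort(q[:,0]).round(3)[::max(1,len(q)//8)])
    b=P[(P[:,2]>.017)&(P[:,2]<.03)&(abs(P[:,0]-.46)<.03)&(P[:,1]<.15)&(P[:,1]>-.2)];rect("stickbar",b)
    red=((hs[:,0]<8)|(hs[:,0]>172))&(hs[:,1]>140)&(abs(P[:,0]-.46)<.1)&(abs(P[:,1])<.2);rect("red",P[red]) if red.any() else None
```

```text
top yellow z [0.067 0.071 0.075]
yel [617.1 257.9] [200.5 125.3] 86.8 1439 0.071
bed [594.8 191.9] [122.3 416.7] 5.62 2838 0.0189
0.02 bed x 0.5542 0.6521
0.05 bed x 0.5555 0.6537
0.08 bed x 0.5575 0.6575
0.11 bed x 0.559 0.659
   fence x [0.564 0.569 0.57  0.573 0.641 0.644 0.646 0.649 0.651]
0.14 bed x 0.5623 0.6613
   fence x [0.577 0.579 0.582 0.584 0.636 0.638 0.641 0.643 0.646]
0.17 bed x 0.5631 0.6311
stickbar [455.4 -42.6] [ 20.  239.9] 3.81 600 0.0217
red [460.1 -49. ] [248.7  84.6] 89.7 100 0.0135
scene yellow z [0.068 0.072 0.075]
yel [616.3 263.6] [201.6 124.4] 86.52 344 0.0719
bed [577.9 195.1] [405.4 164.6] 88.64 1660 0.0206
0.02 bed x 0.5538 0.6534
0.05 bed x 0.5554 0.6555
0.08 bed x 0.5566 0.6552
0.11 bed x 0.5693 0.6569
   fence x [0.569 0.569 0.572 0.574 0.643 0.645 0.646 0.648 0.648 0.65  0.651 0.653
 0.653]
0.14 bed x 0.5729 0.6447
   fence x [0.573 0.575 0.578 0.58  0.582 0.585 0.638 0.642]
stickbar [455.5 -34.8] [ 20.2 236.2] 4.32 356 0.0235
red [447.4  71.8] [18.4 22.3] 5.27 76 0.0198
```

The top view shows the slicer at the left with its mouth near pixel (190,198) and its bed running to (265,200), so the feed direction is world +y. The stick lies on the mat with its red nose at (230,268). The small block is at (422,271) in the tray with the disc at (405,222). The large block at (506,305) is the look-alike. I'll move over the block.

```bash
python3 -m pendant '[[[140,-450,0,-1.32,1],[140,-450,0,-1.32,1],[140,-450,0,-1.32,1],[140,-450,0,-1.32,1],[140,-450,0,-1.32,1],[140,-450,0,-1.32,1],[140,-450,0,-1.32,1],[140,-450,0,-1.32,1],[140,-450,0,-1.32,1],[140,-450,0,-1.32,1]]]'
python3 - <<'E'
from h import *
T=wristT();im,d=arm.get_image("wrist");cv2.imwrite("pics/w1.png",im)
for n in("stick","mat","slicer","mouth"):
    for r in arm.mark_of("wrist",n)[:1]: print(n,r["p"],r["point"],world("wrist",r["point"],d[int(r["point"][1]),int(r["point"][0])],T))
P=pts("wrist",d>0,d,T);print(P.min(0),P.max(0),arm.get_obs()["eef_pos"])
b=P[(P[:,2]>.015)&(P[:,2]<.03)&(abs(P[:,0]-.46)<.03)&(P[:,1]<.15)&(P[:,1]>-.2)]
if len(b)>5: print(cv2.minAreaRect((b[:,:2]*1000).astype(np.float32)),b[:,2].mean())
E
python3 -m pendant '[[[140,-450,-10,-1.32,1],[140,-450,-10,-1.32,1],[140,-450,-10,-1.32,1],[140,-450,-10,-1.32,1],[140,-450,-10,-1.32,1],[140,-450,-10,-1.32,1],[140,-450,-10,-1.32,1],[140,-450,-10,-1.32,1],[140,-450,-10,-1.32,1],[140,-450,-10,-1.32,1],[140,-450,-10,-1.32,1],[140,-450,-10,-1.32,1]]]'
python3 - <<'E'
from h import *
T=wristT();im,d=arm.get_image("wrist");cv2.imwrite("pics/w2.png",im)
P=pts("wrist",d>0,d,T);print(P.min(0),P.max(0),arm.get_obs()["eef_pos"],arm.get_obs()["orientation"])
for r in arm.regions_of("wrist","block")[:2]:
    Q=pts("wrist",r["pixels"],d,T);z=np.percentile(Q[:,2],80);Q=Q[abs(Q[:,2]-z)<.005];print(r["p"],r["point"],cv2.minAreaRect((Q[:,:2]*1000).astype(np.float32)),z)
E
```

```text
clock: 2.7
eef_pos: [0.3113, 0.0695, 0.2191]
orientation: [2.298, 2.139, 0.001]
force: [-0.1, 0.9, -1.1]
gripper_width: 0.093
grip_force: 0.0
mat 0.57 [471.2, 294.4] [[0.36877193 0.07593414 0.24408511]]
[ 0.00086207 -0.19225389 -0.00387332] [0.63456768 0.27550681 0.34370023] [0.30994409 0.07361863 0.21862164]
((454.0525207519531, -38.712989807128906), (20.864179611206055, 239.3014373779297), 3.915483236312866) 0.022400229407414214
clock: 4.15
eef_pos: [0.4511, -0.3748, 0.2079]
orientation: [-3.125, -0.297, 0.001]
force: [-1.1, 0.4, 0.5]
gripper_width: 0.0931
grip_force: 0.0
[ 0.15987491 -0.70118336 -0.00363532] [ 0.6728566  -0.07166486  0.33232934] [ 0.45090271 -0.37445576  0.20827754] [-3.12574643e+00 -2.97202242e-01  9.81887636e-04]
0.84 [325.3, 220.1] ((450.0255126953125, -380.1959228515625), (79.36934661865234, 46.04066848754883), 10.576162338256836) 0.03927091725475758
0.74 [517.3, 301.3] ((407.9740905761719, -566.885498046875), (49.180885314941406, 32.41301727294922), 57.02289581298828) 0.04726475002987492
```

```bash
python3 -m pendant '[[[-1,-3,-130,0,1],[-1,-3,-130,0,1],[-1,-3,-130,0,1],[-1,-3,-150,0,1],[-1,-3,-170,0,1],[-1,-3,-185,0,1],[-1,-3,-198,0,1],[-1,-3,-198,0,1],[-1,-3,-198,0,1]]]'
```

```text
clock: 5.15
eef_pos: [0.4496, -0.3795, 0.0113]
orientation: [3.127, 0.294, 0.0]
force: [0.6, 0.3, 1.0]
gripper_width: 0.0931
grip_force: 0.0
```

```bash
python3 -m pendant '[[[0,0,0,0,0.4],[0,0,0,0,0.4],[0,0,0,0,0.4],[0,0,0,0,0.4],[0,0,0,0,0.4],[0,0,0,0,0.4],[0,0,0,0,0.4]]]' 25
```

```text
clock: 5.85
eef_pos: [0.4493, -0.3801, 0.0107]
orientation: [3.128, 0.293, 0.0]
force: [-0.5, -0.6, 0.2]
gripper_width: 0.0461
grip_force: 25.0
```

```bash
python3 -m pendant '[[[0,0,40,0,0.4],[0,0,100,0,0.4],[0,0,150,0.13,0.4],[156,350,170,1.326,0.4],[156,350,170,1.326,0.4],[156,350,170,1.326,0.4],[156,350,170,1.326,0.4],[156,350,170,1.326,0.4],[156,350,170,1.326,0.4],[156,350,170,1.326,0.4],[156,350,170,1.326,0.4],[156,350,170,1.326,0.4]]]'
python3 -m pendant '[[[0,0,0,0,0.4],[0,0,0,0,0.4],[0,0,0,0,0.4],[0,0,0,0,0.4]]]'
python3 - <<'E'
from h import *
T=wristT();im,d=arm.get_image("wrist");cv2.imwrite("pics/w3.png",im)
o=arm.get_obs();print(o["eef_pos"],o["orientation"],o["joints"])
v,u=np.nonzero(d>0);P=world("wrist",np.c_[u,v],d[v,u],T);hs=cv2.cvtColor(im,cv2.COLOR_BGR2HSV)[v,u]
y=(hs[:,0]>18)&(hs[:,0]<34)&(hs[:,1]>130)&(P[:,2]>.066)&(P[:,2]<.078)&(P[:,1]>.1)
if y.sum()>20:
  print(cv2.minAreaRect((P[y,:2]*1000).astype(np.float32)),y.sum())
  for x in np.arange(.55,.68,.02):
    q=P[y&(abs(P[:,0]-x)<.004)]
    if len(q):print(round(x,3),"front y",q[:,1].min().round(4))
for yy in(.04,.07,.10,.12,.14,.15):
    q=P[(abs(P[:,1]-yy)<.003)&(P[:,2]<.04)&(P[:,2]>.012)&(P[:,0]>.5)&(P[:,0]<.72)]
    if len(q):
        f=q[q[:,2]>.030];print(yy,"bed x",q[:,0].min().round(4),q[:,0].max().round(4),"z",np.median(q[:,2]).round(4),"fence in",[f[f[:,0]<.61][:,0].max().round(4) if (f[:,0]<.61).any() else 0,f[f[:,0]>.61][:,0].min().round(4) if (f[:,0]>.61).any() else 0])
E
```

```text
clock: 7.05
eef_pos: [0.6063, -0.0253, 0.1805]
orientation: [-2.275, -2.165, -0.002]
force: [0.5, 0.8, -2.4]
gripper_width: 0.046
grip_force: 25.0
clock: 7.45
eef_pos: [0.6049, -0.0313, 0.1805]
orientation: [-2.287, -2.153, 0.001]
force: [0.3, 0.6, -2.0]
gripper_width: 0.0458
grip_force: 25.0
[ 0.60499179 -0.03119413  0.18062548] [-2.28720427e+00 -2.15359066e+00  2.80025765e-04] [-2.35377903e-01  3.84328647e-01  1.45143607e+00 -1.23021055e-04
  1.30597200e+00 -1.75188310e-01]
0.04 bed x 0.5542 0.6539 z 0.0197 fence in [0, 0]
0.07 bed x 0.5555 0.6555 z 0.0196 fence in [0, 0]
0.1 bed x 0.5572 0.6573 z 0.0196 fence in [0, 0]
0.12 bed x 0.5584 0.6584 z 0.02 fence in [np.float64(0.5777), np.float64(0.6375)]
0.14 bed x 0.5598 0.6187 z 0.0195 fence in [0, 0]
```

View pics/w3.png

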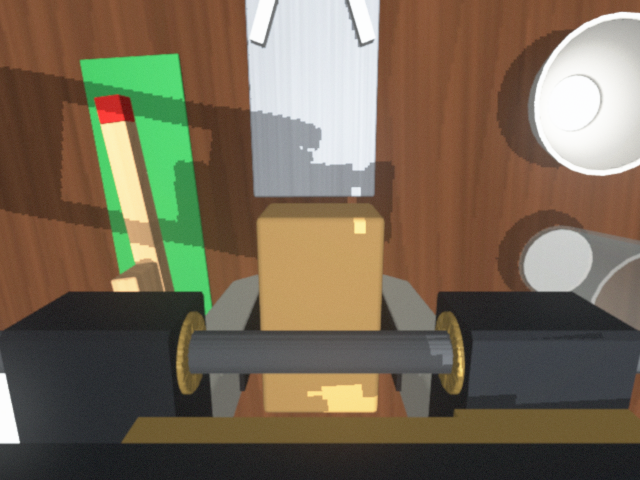

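```bash
python3 -m pendant '[[[0,45,0,0.005,0.4],[0,90,-40,0.005,0.4],[0,90,-85,0.005,0.4],[0,90,-120,0.005,0.4],[0,90,-140,0.005,0.4],[0,90,-147,0.005,0.4],[0,90,-151,0.005,0.4],[0,90,-151,0.005,0.4],[0,90,-151,0.005,0.4]]]'
```

```text
clock: 8.4
eef_pos: [0.6065, 0.0596, 0.0313]
orientation: [2.279, 2.16, 0.003]
force: [-0.2, -0.6, -1.7]
gripper_width: 0.0455
grip_force: 25.0
```

```bash
python3 -m pendant '[[[-1,0,-1,0,0.4],[-1,0,-2,0,0.4],[-1,0,-3,0,0.4],[-1,0,-3,0,0.4]]]'
```

```text
clock: 8.8
eef_pos: [0.6046, 0.0599, 0.0277]
orientation: [2.279, 2.161, 0.001]
force: [-1.8, -0.4, 4.7]
gripper_width: 0.0455
grip_force: 25.0
```

```bash
python3 -m pendant '[[[0,0,0,0,0.85],[0,0,0,0,0.85],[0,0,0,0,0.85],[0,0,0,0,0.85],[0,0,25,0,0.85],[0,0,70,0,0.85],[0,0,110,0,0.85],[0,0,150,0.05,0.85],[-50,-50,170,0.125,0.85],[-95,-95,180,0.125,0.85],[-130,-130,180,0.125,0.85],[-147,-148,180,0.125,0.85]]]'
python3 -m pendant '[[[0,0,0,0,0.85],[0,0,0,0,0.85],[0,0,0,0,0.85]]]'
python3 - <<'E'
from h import *
T=wristT();im,d=arm.get_image("wrist");cv2.imwrite("pics/w4.png",im)
o=arm.get_obs();print(o["eef_pos"],o["orientation"])
P=pts("wrist",d>0,d,T)
def rect(n,M):
    b=cv2.minAreaRect((M[:,:2]*1000).astype(np.float32));print(n,np.round(b[0],1),np.round(b[1],1),round(b[2],2),len(M),M[:,2].mean().round(4))
near=(abs(P[:,0]-.456)<.04)&(P[:,1]>-.18)&(P[:,1]<.1)
rect("bar",P[near&(abs(P[:,2]-.022)<.006)]);rect("handle",P[near&(abs(P[:,2]-.064)<.006)])
k=(abs(P[:,2]-.056)<.004)&(abs(P[:,0]-.6)<.06)&(P[:,1]>-.05)&(P[:,1]<.15)
if k.sum()>20: rect("block",P[k])
E
```

```text
clock: 10.0
eef_pos: [0.4642, -0.0806, 0.2067]
orientation: [2.138, 2.3, 0.0]
force: [1.0, -0.7, -0.1]
gripper_width: 0.0789
grip_force: 0.0
clock: 10.3
eef_pos: [0.466, -0.0794, 0.2062]
orientation: [2.14, 2.3, 0.001]
force: [0.1, -0.6, -0.5]
gripper_width: 0.0788
grip_force: 0.0
[ 0.46612035 -0.07905493  0.20602012] [-2.13884563e+00 -2.30105827e+00 -7.06492052e-04]
bar [454.2 -39. ] [ 19.7 240.4] 4.09 4473 0.0227
handle [457.5 -88.4] [20. 69.] 4.13 2117 0.0646
block [604.4  60.2] [79.  46.5] 86.97 7027 0.0557
```

View pics/w4.png

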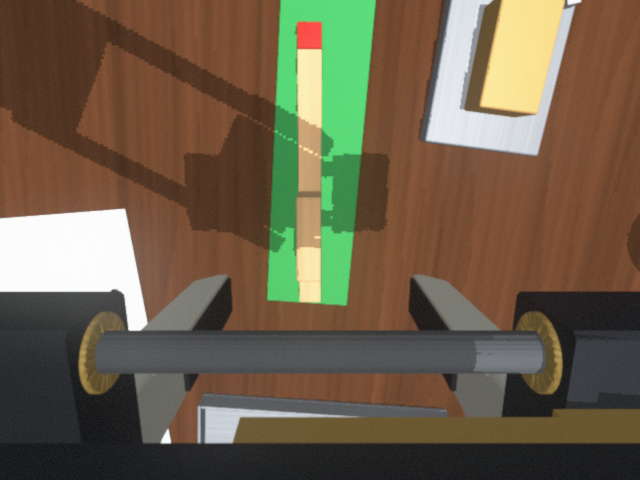

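```bash
python3 -m pendant '[[[-8.5,-9.5,-50,0,0.85],[-8.5,-9.5,-100,0,0.85],[-8.5,-9.5,-145,0,0.85],[-8.5,-9.5,-180,0,0.85],[-8.5,-9.5,-195,0,0.85],[-8.5,-9.5,-198,0,0.85],[-8.5,-9.5,-198,0,0.85]]]'
```

```text
clock: 11.05
eef_pos: [0.4573, -0.0884, 0.0076]
orientation: [-2.137, -2.301, 0.0]
force: [1.0, 0.3, -0.0]
gripper_width: 0.0792
grip_force: 0.0
```

```bash
python3 -m pendant '[[[0,0,0,0,0.1],[0,0,0,0,0.1],[0,0,0,0,0.1],[0,0,0,0,0.1],[0,0,0,0,0.1],[0,0,0,0,0.1],[0,0,0,0,0.1],[0,0,0,0,0.1]]]' 50
```

```text
clock: 11.85
eef_pos: [0.4569, -0.0892, 0.0081]
orientation: [2.14, 2.3, 0.0]
force: [0.4, -0.3, -0.9]
gripper_width: 0.0199
grip_force: 39.9
```

```bash
python3 -m pendant '[[[0,0,40,0,0.1],[0,0,80,0,0.1],[40,-20,80,-0.06,0.1],[80,-45,80,-0.126,0.1],[120,-65,80,-0.126,0.1],[136,-70,80,-0.126,0.1],[136,-70,65,-0.126,0.1],[136,-70,40,-0.126,0.1],[136,-70,25,-0.126,0.1],[136,-70,20,-0.126,0.1],[136,-70,20,-0.126,0.1],[136,-70,20,-0.126,0.1]]]'
python3 - <<'E'
from h import *
T=wristT();im,d=arm.get_image("wrist");cv2.imwrite("pics/w5.png",im)
o=arm.get_obs();print(o["eef_pos"],o["orientation"],o["force"],o["joints"][4:])
v,u=np.nonzero(d>0);P=world("wrist",np.c_[u,v],d[v,u],T)
def rect(n,M):
    if len(M)<10: return print(n,len(M))
    b=cv2.minAreaRect((M[:,:2]*1000).astype(np.float32));print(n,np.round(b[0],1),np.round(b[1],1),round(b[2],2),len(M),M[:,2].mean().round(4))
A=(abs(P[:,0]-.6)<.05)
rect("bar",P[A&(abs(P[:,2]-.0415)<.008)&(P[:,1]<.018)&(P[:,1]>-.12)])
rect("block",P[A&(abs(P[:,2]-.056)<.005)&(P[:,1]>0)&(P[:,1]<.12)])
E
```

```text
clock: 13.05
eef_pos: [0.5933, -0.1594, 0.0287]
orientation: [2.28, 2.16, 0.001]
force: [-0.2, -0.3, -0.7]
gripper_width: 0.0199
grip_force: 50.0
[ 0.59355147 -0.1595287   0.02906823] [2.27942780e+00 2.15962521e+00 9.20043192e-04] [ 0.08894755 -0.07636231 -0.65413929] [ 0.99560397 -0.38984594]
bar [597.6 -83. ] [75.3 20.1] 86.81 11721 0.0433
block 0
```

View pics/w5.png

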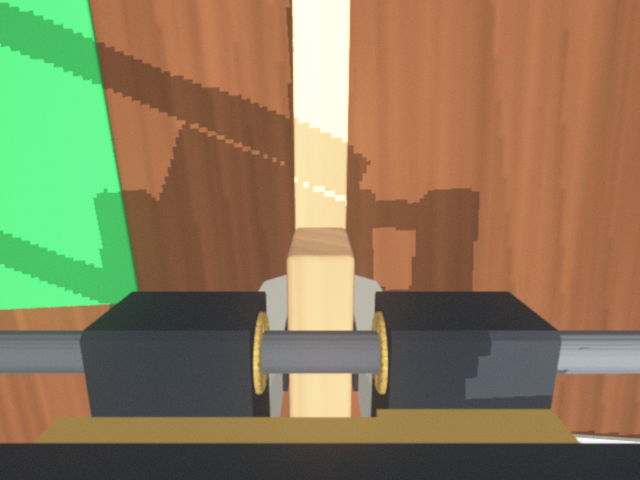

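```bash
python3 -m pendant '[[[0,3,-2,0,0.1],[0,7,-2,0,0.1],[1,14,-2,0,0.1],[1,21,-2,0,0.1],[1.5,28,-2,0,0.1],[2,35,-2,0,0.1],[2.3,42,-2,0,0.1],[2.6,49,-2,0,0.1],[3,56,-2,0,0.1],[3.4,63,-2,0,0.1],[3.6,68,-2,0,0.1],[3.8,70,-2,0,0.1]]]'
python3 - <<'E'
from h import *
im,d=arm.get_image("top");im=im[120:280,120:300];cv2.imwrite("pics/t6.png",cv2.resize(im,None,fx=4,fy=3.7))
P=pts("top",np.ones((480,640),bool),d)
M=P[(abs(P[:,2]-.056)<.006)&(abs(P[:,0]-.605)<.03)&(P[:,1]>0)&(P[:,1]<.16)]
b=cv2.minAreaRect((M[:,:2]*1000).astype(np.float32));print(b,len(M))
E
```

```text
clock: 14.3
eef_pos: [0.5966, -0.0885, 0.026]
orientation: [-2.28, -2.161, 0.0]
force: [-0.2, -2.5, -0.6]
gripper_width: 0.0203
grip_force: 50.0
((607.9779663085938, 118.53677368164062), (50.80885696411133, 85.01675415039062), 2.680459499359131) 691
```

View pics/t6.png

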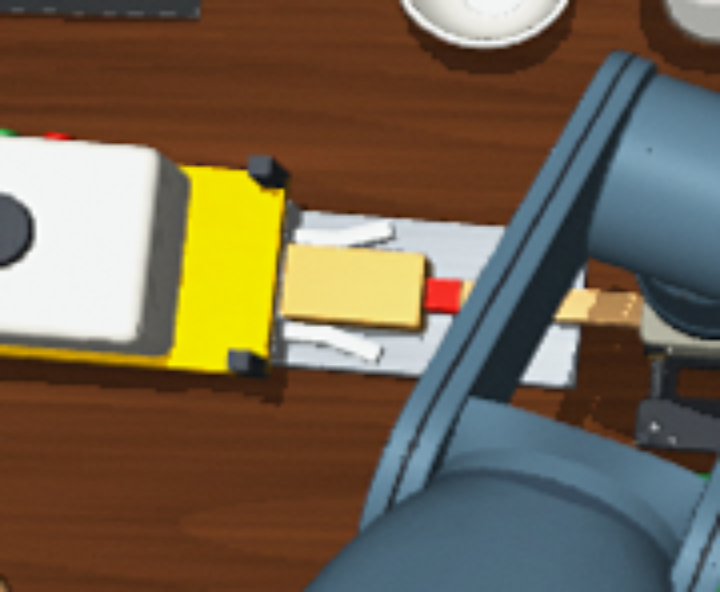

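```bash
python3 -m pendant '[[[0.2,4,0,0,0.1],[0.4,8,0,0,0.1],[0.6,12,0,0,0.1],[0.8,15,0,0,0.1],[1,18,0,0,0.1],[1.1,21,0,0,0.1],[1.3,24,0,0,0.1],[1.5,27,0,0,0.1],[1.6,30,0,0,0.1]]]'
python3 -m pendant '[[[0.2,3,0,0,0.1],[0.3,6,0,0,0.1],[0.5,9,0,0,0.1],[0.6,12,0,0,0.1],[0.8,15,0,0,0.1],[1,18,0,0,0.1]]]'
python3 -m pendant '[[[0.2,3,0,0,0.1],[0.3,6,0,0,0.1],[0.5,9,0,0,0.1],[0.6,12,0,0,0.1],[0.8,15,0,0,0.1],[1,18,0,0,0.1]]]'
```

```text
clock: 15.25
eef_pos: [0.5982, -0.059, 0.026]
orientation: [-2.281, -2.161, 0.0]
force: [-0.4, -0.9, -1.5]
gripper_width: 0.0198
grip_force: 50.0
clock: 15.85
eef_pos: [0.5996, -0.0416, 0.0263]
orientation: [2.28, 2.16, -0.0]
force: [0.6, -3.3, -1.9]
gripper_width: 0.0197
grip_force: 50.0
clock: 16.45
eef_pos: [0.6004, -0.0229, 0.0261]
orientation: [2.281, 2.161, 0.0]
force: [0.9, -4.6, -1.4]
gripper_width: 0.0198
grip_force: 50.0
```

```bash
python3 -m pendant '[[[0.2,3,0,0,0.1],[0.3,6,0,0,0.1],[0.5,9,0,0,0.1],[0.6,12,0,0,0.1],[0.8,15,0,0,0.1],[1,18,0,0,0.1]]]'
for i in 1; do python3 -m pendant '[[[0.1,2,0,0,0.1],[0.2,4,0,0,0.1],[0.2,4,0,0,0.1]]]'; done
```

```text
clock: 17.05
eef_pos: [0.6014, -0.005, 0.0262]
orientation: [2.281, 2.16, 0.0]
force: [1.4, -2.5, -0.7]
gripper_width: 0.0198
grip_force: 50.0
clock: 17.35
eef_pos: [0.6013, -0.0008, 0.0261]
orientation: [-2.28, -2.161, -0.0]
force: [2.0, -1.6, -0.5]
gripper_width: 0.0202
grip_force: 50.0
```

```bash
python3 -m pendant '[[[0.1,1,0,0,0.1],[0.1,2,0,0,0.1],[0.1,2,0,0,0.1]]]'
python3 -m pendant '[[[0.1,1,0,0,0.1],[0.1,2,0,0,0.1],[0.1,2,0,0,0.1]]]'
python3 -m pendant '[[[0.1,1,0,0,0.1],[0.1,2,0,0,0.1],[0.1,2,0,0,0.1]]]'
```

```text
clock: 17.65
eef_pos: [0.6016, 0.0007, 0.0262]
orientation: [2.28, 2.161, 0.0]
force: [1.6, -3.4, -0.8]
gripper_width: 0.0199
grip_force: 50.0
clock: 17.95
eef_pos: [0.6017, 0.0028, 0.0261]
orientation: [2.281, 2.161, 0.0]
force: [2.1, -4.2, 0.7]
gripper_width: 0.02
grip_force: 50.0
clock: 18.25
eef_pos: [0.6018, 0.0049, 0.0261]
orientation: [2.281, 2.161, 0.0]
force: [0.1, -4.6, -0.5]
gripper_width: 0.02
grip_force: 50.0
```

```bash
python3 -m pendant '[[[0.1,1,0,0,0.1],[0.1,2,0,0,0.1],[0.2,3,0,0,0.1]]]' | egrep 'eef|force: \['
python3 -m pendant '[[[0.1,1,0,0,0.1],[0.1,2,0,0,0.1],[0.2,3,0,0,0.1]]]'| egrep 'eef|force: \['
```

```text
eef_pos: [0.602, 0.0078, 0.0261]
force: [2.4, -4.5, -0.0]
eef_pos: [0.6022, 0.0109, 0.0261]
force: [0.9, -4.2, 1.1]
```

```bash
python3 -m pendant '[[[0.1,1,0,0,0.1],[0.1,2,0,0,0.1],[0.2,3,0,0,0.1]]]' | egrep 'eef|force: \['
```

```text
eef_pos: [0.6024, 0.0139, 0.0261]
force: [1.7, -4.0, 0.4]
```

```bash
python3 -m pendant '[[[0.1,1,0,0,0.1],[0.1,2,0,0,0.1],[0.2,3,0,0,0.1]]]' | egrep 'eef|force: \['
```

```text
eef_pos: [0.6026, 0.0169, 0.0261]
force: [0.2, -5.0, 0.7]
```

```bash
python3 -m pendant '[[[0.1,1,0,0,0.1],[0.1,2,0,0,0.1],[0.2,3,0,0,0.1]]]' | egrep 'eef|force: \['
```

```text
eef_pos: [0.6028, 0.0199, 0.0261]
force: [1.6, -4.4, 0.8]
```

```bash
python3 -m pendant '[[[0.1,1,0,0,0.1],[0.1,2,0,0,0.1],[0.2,3,0,0,0.1]]]' | egrep 'eef|force: \['
```

```text
eef_pos: [0.603, 0.0229, 0.0261]
force: [0.9, -4.4, 0.4]
```

```bash
python3 -m pendant '[[[0.1,1,0,0,0.1],[0.1,2,0,0,0.1],[0.1,2,0,0,0.1]]]' | egrep 'eef|force: \['
```

```text
eef_pos: [0.6029, 0.025, 0.026]
force: [0.8, -3.2, 1.0]
```

```bash
python3 -m pendant '[[[0.1,1,0,0,0.1],[0.1,2,0,0,0.1],[0.2,3,0,0,0.1]]]' | egrep 'eef|force: \['
```

```text
eef_pos: [0.6031, 0.0276, 0.0261]
force: [1.4, -5.5, 0.9]
```

```bash
python3 -m pendant '[[[0.1,1,0,0,0.1],[0.1,2,0,0,0.1],[0.1,2,0,0,0.1]]]' | egrep 'eef|force: \['
```

```text
eef_pos: [0.6032, 0.0292, 0.0262]
force: [0.8, -6.3, 1.4]
```

```bash
python3 -m pendant '[[[0.1,1,0,0,0.1],[0.1,2,0,0,0.1],[0.1,2,0,0,0.1]]]' | egrep 'eef|force: \['
```

```text
eef_pos: [0.6034, 0.0303, 0.0264]
force: [0.8, -9.1, 2.2]
```

```bash
python3 -m pendant '[[[0.1,1,0,0,0.1],[0.1,1.5,0,0,0.1],[0.1,1.5,0,0,0.1]]]' | egrep 'eef|force: \['
```

```text
eef_pos: [0.6036, 0.0311, 0.0265]
force: [0.4, -12.4, 3.0]
```

```bash
python3 -m pendant '[[[0.1,1,0,0,0.1],[0.1,1,0,0,0.1]]]' | egrep 'eef|force: \['; python3 -c "
from h import *
print(arm.get_obs()['force'])"
```

```text
eef_pos: [0.6036, 0.0318, 0.0266]
force: [-1.2, -14.1, 3.7]
[ -1.20864873 -14.07850625   3.71746312]
```

```bash
python3 -m pendant '[[[0,0,0,0,0.1],[0,0,0,0,0.1],[0,0,0,0,0.1]]]' | egrep 'eef|force: \['
python3 -m pendant '[[[0,0,0,0,0.1],[0,0,0,0,0.1],[0,0,0,0,0.1]]]' | egrep 'eef|force: \['
python3 -m pendant '[[[0,0,0,0,0.1],[0,0,0,0,0.1],[0,0,0,0,0.1]]]' | egrep 'eef|force: \['
```

```text
eef_pos: [0.6037, 0.0318, 0.0266]
force: [0.1, -13.7, 3.2]
eef_pos: [0.6036, 0.0318, 0.0265]
force: [-1.4, -13.7, 4.3]
eef_pos: [0.6036, 0.0318, 0.0265]
force: [-0.2, -13.6, 3.7]
```

```bash
python3 -m pendant '[[[0,0.5,0,0,0.1],[0,0.5,0,0,0.1],[0,0.5,0,0,0.1],[0,0.5,0,0,0.1],[0,0.5,0,0,0.1],[0,0.5,0,0,0.1],[0,0.5,0,0,0.1],[0,0.5,0,0,0.1]]]' | egrep 'clock|eef|force: \['
```

```text
clock: 23.45
eef_pos: [0.6037, 0.032, 0.0266]
force: [-0.8, -15.1, 3.9]
```

```bash
python3 -m pendant '[[[-0.2,-3,0,0,0.1],[-0.5,-8,0,0,0.1],[-1,-18,0,0,0.1],[-2,-36,0,0,0.1],[-3.2,-60,0,0,0.1],[-4.6,-85,0,0,0.1],[-6,-110,0,0,0.1],[-7.3,-135,0,0,0.1],[-8.6,-160,0,0,0.1],[-9.7,-180,0,0,0.1],[-10.3,-190,5,0,0.1],[-10.3,-190,5,0,0.1]]]'
```

```text
clock: 24.65
eef_pos: [0.5935, -0.1564, 0.0315]
orientation: [2.282, 2.158, 0.001]
force: [0.8, 0.4, -1.2]
gripper_width: 0.02
grip_force: 50.0
```

```bash
python3 -m pendant '[[[0,0,40,0,0.1],[0,0,70,0,0.1],[-40,25,70,0.03,0.1],[-80,50,70,0.061,0.1],[-115,70,70,0.061,0.1],[-133,75,60,0.061,0.1],[-133,75,30,0.061,0.1],[-133,75,10,0.061,0.1],[-133,75,0,0.061,0.1],[-133,75,0,0.061,0.1],[-133,75,0,0.061,0.1]]]'
python3 - <<'E'
from h import *
T=wristT();im,d=arm.get_image("wrist");cv2.imwrite("pics/w7.png",im)
v,u=np.nonzero(d>0);P=world("wrist",np.c_[u,v],d[v,u],T)
o=arm.get_obs();print(o["eef_pos"],o["orientation"])
M=P[(abs(P[:,0]-.46)<.04)&(abs(P[:,2]-.046)<.012)&(P[:,1]>-.04)&(P[:,1]<.1)]
print(cv2.minAreaRect((M[:,:2]*1000).astype(np.float32)),np.polyfit(M[:,1],M[:,2],1))
hs=cv2.cvtColor(im,cv2.COLOR_BGR2HSV)[v,u]
g=P[(abs(hs[:,0].astype(int)-65)<12)&(hs[:,1]>120)];print("mat",g[:,:2].min(0),g[:,:2].max(0),np.median(g[:,2]))
E
```

```text
clock: 25.75
eef_pos: [0.4608, -0.08, 0.0315]
orientation: [2.213, 2.23, 0.0]
force: [-0.8, 0.3, -1.0]
gripper_width: 0.0199
grip_force: 50.0
[ 0.46115918 -0.08023503  0.03182504] [2.21242466e+00 2.22886004e+00 8.79383976e-04]
((460.4136047363281, -2.9701881408691406), (20.127347946166992, 74.09274291992188), 0.19712010025978088) [-0.00126294  0.04619944]
mat [ 0.41859072 -0.164355  ] [0.49916622 0.04802452] 0.0027828356759424244
```

```bash
python3 -m pendant '[[[0,0,-10,0,0.1],[0,0,-17,0,0.1],[0,0,-21,0,0.1],[0,0,-23,0,0.1],[0,0,-23.5,0,0.1],[0,0,-23.5,0,0.1]]]'
```

```text
clock: 26.4
eef_pos: [0.4599, -0.0801, 0.0081]
orientation: [-2.213, -2.229, 0.001]
force: [-3.7, 0.8, 8.5]
gripper_width: 0.0195
grip_force: 50.0
```

Contact with the mat is felt. I'll release the stick and rise.

```bash
python3 -m pendant '[[[0,0,0,0,0.7],[0,0,0,0,0.7],[0,0,0,0,0.7],[0,0,0,0,0.7],[0,0,0,0,0.7],[0,0,40,0,0.7],[0,0,85,0,0.7],[0,0,130,0,0.7],[0,0,170,0,0.7],[-50,-20,190,0,0.7],[-80,-60,190,0,0.7],[-100,-100,190,0,0.7]]]'
python3 -m pendant '[[[0,-40,0,0,0.7],[0,-80,0,0,0.7],[0,-80,0,0,0.7],[0,-80,0,0,0.7]]]'
python3 - <<'E'
from h import *
im,d=arm.get_image("top");cv2.imwrite("pics/t8.png",im)
P=pts("top",np.ones((480,640),bool),d)
def rect(n,M):
    if len(M)>5:print(n,cv2.minAreaRect((M[:,:2]*1000).astype(np.float32)))
rect("bar",P[(abs(P[:,0]-.46)<.03)&(abs(P[:,2]-.022)<.006)&(abs(P[:,1])<.2)])
q=P[(abs(P[:,0]-.605)<.04)&(abs(P[:,2]-.056)<.006)&(P[:,1]>0)&(P[:,1]<.2)];rect("block",q)
im2,d2=arm.get_image("scene");cv2.imwrite("pics/s8.png",im2)
E
```

```text
clock: 27.6
eef_pos: [0.3595, -0.1795, 0.1987]
orientation: [2.209, 2.231, 0.0]
force: [1.5, -0.6, 0.1]
gripper_width: 0.0651
grip_force: 0.0
clock: 28.0
eef_pos: [0.3602, -0.2598, 0.1972]
orientation: [-2.215, -2.226, -0.001]
force: [-0.2, 0.2, 0.4]
gripper_width: 0.0648
grip_force: 0.0
bar ((461.22149658203125, -33.64942169189453), (20.06275749206543, 237.98223876953125), 0.23395264148712158)
block ((605.62939453125, 158.73963928222656), (2.636338472366333, 78.33710479736328), 87.10172271728516)
```

View pics/t8.png

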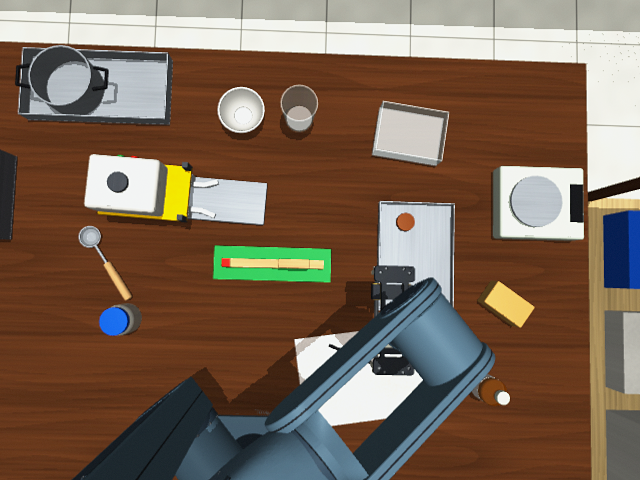

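View pics/s8.png

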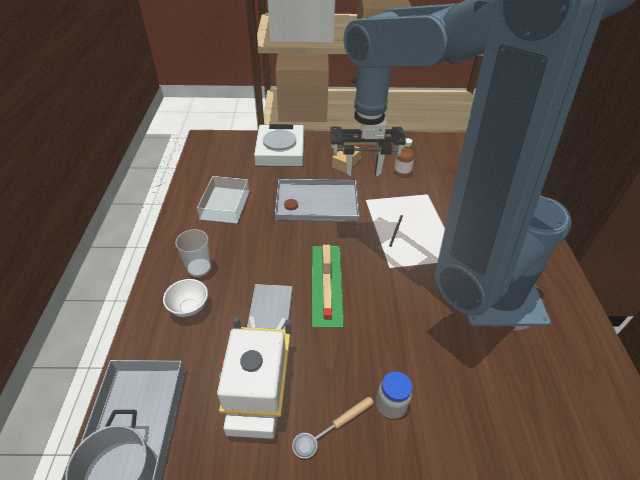

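The top view shows the stick centred on the mat at (275,264), handle up. The bed in front of the mouth (193,198) is empty, so the block is inside the tunnel. The scene view agrees, and the disc, jar, spoon and large block haven't moved.

```bash
python3 -c "
from plant import arm
print(arm.hand_in())"
```

```text
the job is handed in; nothing more can be done
None
```

The job is handed in: the small block was pushed in against the hidden back stop and held for about 1.5 s at 13.7–15.1 N (wrist force), then the stick was laid back on its mat handle up, with the other things left in place, at about 28 s on the robot's clock.

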